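# Reset the drawing board's ratchet and set it flatter

## Robot

A 6-joint arm with a two-finger parallel gripper is mounted at the origin on a cart in front of the work surface, level with it; the furniture and walls round the work are solid. World frame = base frame: x ahead of the robot, y to its left, z up, the work surface at z = 0. Lengths are in m, angles in rad, forces in N, time in s.
With the tool pointing down it reaches from about 0.375 to 0.75 m from the base axis. Payload 9 kg.
Tool frame: the origin (TCP) lies at the very end of the fingers, on their centre line; the grasp point (between the pads) lies 19 mm behind it; x points along the fingers, y is the direction in which the jaws open and shut, and the axes are right-handed (so a half turn about x gives the same grasp; the last joint's range is limited). The gripper opens to 85 mm and grips with 20 to 120 N. Pads are 22 mm wide; open, the fingers measure 114 mm over their backs; the gripper's body (76 mm by 85 mm) begins 54 mm behind the grasp point. The pads swing forward as they close: fully open they stand 13 mm farther back than shut.
Start: joints at [-1.478, 0.104, 0.097, 1.564, 0, 1.353], TCP at [0.184, -0.571, 0.231] pointing down, gripper open.
Joint ranges: [-2.99, 2.99], [-0.84, 1.86], [-1.1, 1.16], [-1.84, 2.11], [-1.51, 1.56], [-3.14, 3.14]. Speed limits (rad/s): [2.22, 2.22, 2.57, 3.14, 3.14, 3.14].

## Interface

Orientations are given as a 3x3 rotation matrix whose columns are the frame's x, y, z axes.
In Python, from bench import ctrl, vision, ticket gives the robot as it stands. The module is installed in compiled form; this text tells all that it offers. Calls block until the motion is done:
- ctrl.reach(position, orientation): joint-space move of the TCP to a pose.
- ctrl.move_linear(position, ori=None, rate=0.15, until_force=None): straight line of the TCP; ori=None keeps the orientation; rate is the mean speed in m/s. With until_force (N) it stops when the force on the tool has changed by that much, and returns True; else False.
- ctrl.move_joints(angles): joint-space move.
- ctrl.move_gripper(opening, grasp_force=None): opening from 0.0 (shut) to 1.0 (fully open); grasp_force is the grip in N (None keeps the last); returns when the fingers have stopped.
- ctrl.sleep(seconds).
- ctrl.ik(position, orientation): joint angles nearest the present ones, or None.
- ctrl.sense(): the state.
- vision.snapshot(name): name is "scene" or "side" or "wrist"; returns the picture (420x560x3 uint8, red, green, blue); there is no depth.
- vision.calibration(name): a dict with "intrinsics" (3x3 intrinsics, pixels), "world_to_cam" (4x4, takes a point from world to camera coordinates). Camera axes: x right, y up, looking along -z (the intrinsics and any distortion apply to the point x, -y, -z); pixel columns grow to the right and rows downward; lengths in m; the calibration is good to about 2 mm. A picture is of the moment at which its call begins: read the wrist's pose just before it. calibration takes no time and is no camera call; for the wrist camera it gives the pose at the moment of the call.
A pose or a line that the arm cannot do raises ctrl.IKError and nothing moves.
- ticket.sign_off(): hands the job in, once; it reports no verdict.
The state is a dict: "t": time; "q": joint angles; "qvel": joint speeds; "joint_efforts": joint torques, N m; "ee_pos": TCP position; "eef_rot": TCP orientation; "contact_force": force on the tool from outside, world axes, zero at the start; "moment": the same for the moment, N m; "width": opening from 0.0 (shut) to 1.0 (fully open).
Only numpy, scipy, OpenCV 4.12 (cv2) and the standard library are available. Lean on these libraries where they do the work, as an engineer would, in place of code of your own. Each camera call takes 0.05 s, during which the arm holds its last target.

## Task

The tilting drawing board stands too steep. Raise it by its handle through the remaining notches and past the top until the pawl is thrown out, let it down flat so that the pawl is set again, then raise it to the second notch from the bottom and leave it resting there by itself. Ease it against its stops and onto the notch by feel: do not force it, never let it fall, and leave everything else on the bench alone.

Things in the scene. Friction and masses are not known exactly. Their poses are not given: they have to be found in the camera images.
- board (a joint): Angle of the plywood drawing board (290 wide, 200 deep, 12 mm thick, about 0.75 kg) about its front hinge: 0 = flat on its pads, grows as the far edge rises (rad). Five notches hold it at 12, 20, 28, 36, 44 degrees (0.209, 0.349, 0.489, 0.628, 0.768 rad). The spring pawl drops into each about 2.5 degrees above that angle: raise past it, then ease down until the pawl carries the board.
- handle (a point): Middle of the handle: a round steel bar, 12 mm thick, 88 mm free length along y, 40 mm beyond the far edge of the board (open the fingers to at most 45 mm beside it). It lies 245 mm from the hinge axis and 12 mm above the board's mid-plane. Axes turn with the board: x away from the hinge, y along the bar, z out of the board's face. It can turn in the grip. Lifting takes 2 to 6 N.
- board_hinge (a point): Middle of the board's hinge axis at the front of the stand, 50 mm above the bench; the axis is this frame's y (to the left), x points level from the hinge towards the far edge. The handle swings about it. The stand is fixed to the bench.
- quadrant: Fixed upright steel quadrant at the left of the stand, centred on the hinge axis (origin on the axis, 160 mm left of the board's middle), radius 142 mm, its five teeth facing the hinge. The brass pawl inside it is carried by the board. Pressing the handle down with about 35 N while the pawl is in a tooth, or dropping the board onto a tooth, is too much.
- stop_roller: Black roller, 16 mm, on the pawl's pivot at the board's left edge (origin at its middle). A red clamp on the quadrant, set differently each time, throws the pawl out at a board angle between 55 and 65 degrees; 3 to 4 degrees further the roller meets the clamp's stop finger. Meeting this firm stop tells that the pawl is out. Over about 28 N at the handle against it is too much.
- rest_pads: Two rubber pads on the base, tops 44 mm above the bench, 185 mm from the hinge; the flat board lies on them. Over the last 8 degrees down a ramp swings the thrown-out pawl back to the teeth; the board's weight is enough for that. Origin on the bench under the middle of the stand. Pressing the handle down with over 30 N on the flat board is too much.
- combo_square_mid (a point): Combination square lying on the bench to the right, 250 mm long; bystander.
- pencil_mid (a point): Flat red carpenter's pencil, 162 mm long, lying to the right of the stand; bystander.
- block_plane_mid (a point): Block plane, 160 x 45 x 54 mm, on the bench behind the stand; bystander.
- tape_measure_mid (a point): Yellow tape measure, 98 x 36 x 64 mm, to the left; bystander.

How it is judged:
On the way, in this order (a step that is already met when the one before it is completed fails the run):
1. the board has been lifted above its fifth, topmost notch (above 52 degrees) (value of joint board above 0.907571 rad), for 0.1 s.
2. the board has been let down flat (below 1.5 degrees) (value of joint board below 0.0261799 rad), for 0.1 s.
At the end, for the whole second after the job is handed in: the board rests by itself in the second notch: its angle is 20 degrees within 1.2 degrees and it is still (value of joint board between 0.328122 and 0.37001 rad and velocity of joint board between -0.02 and 0.02 rad/s); the robot touches nothing.
It fails at once if the board is forced against its top stop (over 75 N at the roller, about 28 N at the handle) (contact force between stop_roller and anything else above 75 N).
It fails at once if the pawl is forced against the teeth (over 80 N there, about 35 N down at the handle, or the board dropped onto a notch) (contact force between quadrant and anything else above 80 N).
It fails at once if the flat board is forced onto its pads (over 50 N there, about 30 N at the handle) (contact force between rest_pads and anything else above 50 N).
It fails at once if the board falls (turns down faster than 1.5 rad/s) (velocity of joint board below -1.5 rad/s).
It fails at once if a bystander is moved by more than 15 mm (distance of any of combo_square_mid, pencil_mid, block_plane_mid, tape_measure_mid from where it was at the start of the episode above 0.015 m).
It also fails if it takes over 72 s, if anything falls off the work surface, if the arm or the gripper's body presses on something with over 40 N, if the wrist force passes 120 N, or if a joint passes its speed limit or range.

## Working session

There is one attempt and no reset: what is moved stays moved. The work goes in short steps, each a Python script; the robot and the scene stay as the last script left them, time stands still between calls to the robot, and variables do not carry over. Pictures are saved under pics/ and viewed, and the job is handed in when it is done.

```bash
mkdir -p pics; ls; python3 - <<'E'
from bench import ctrl, vision
import cv2
s=ctrl.sense();print(s['t'],s['ee_pos'],s['eef_rot'],s['width'])
for n in ['scene','side','wrist']:
    im=vision.snapshot(n); cv2.imwrite(f'pics/{n}0.png',im[:,:,::-1])
    c=vision.calibration(n);print(n,c)
E
```

```text
pics
0.0 [ 0.1834955  -0.57091358  0.23053915] [[-1.00671922e-04  3.05858976e-01 -9.52076823e-01]
 [ 1.29898644e-03 -9.52075984e-01 -3.05858844e-01]
 [-9.99999151e-01 -1.26752628e-03 -3.01459343e-04]] 1.0029405512234817
scene {'intrinsics': array([[438.81698084,   0.        , 279.12661342],
       [  0.        , 438.81698084, 210.64333258],
       [  0.        ,   0.        ,   1.        ]]), 'world_to_cam': array([[ 0.7798295 , -0.62552014,  0.02430031, -0.50198944],
       [ 0.33677344,  0.45194187,  0.82603401, -0.2393073 ],
       [-0.52768324, -0.63598199,  0.56309617, -1.41944485],
       [ 0.        ,  0.        ,  0.        ,  1.        ]])}
side {'intrinsics': array([[458.5259764 ,   0.        , 278.28404057],
       [  0.        , 458.5259764 , 208.68588866],
       [  0.        ,   0.        ,   1.        ]]), 'world_to_cam': array([[ 0.99968198, -0.01732474,  0.01832476, -0.56441044],
       [-0.00923991,  0.42448307,  0.90538873, -0.05885515],
       [-0.02346418, -0.90527011,  0.424188  , -1.3678132 ],
       [ 0.        ,  0.        ,  0.        ,  1.        ]])}
wrist {'intrinsics': array([[321.68606381,   0.        , 286.52145359],
       [  0.        , 321.68606381, 203.9666078 ],
       [  0.        ,   0.        ,   1.        ]]), 'world_to_cam': array([[ 0.30533245, -0.9522448 , -0.00139201, -0.59934625],
       [ 0.90571918,  0.29086497, -0.30833477,  0.03970527],
       [ 0.29401507,  0.09288384,  0.9512769 , -0.38026022],
       [ 0.        ,  0.        ,  0.        ,  1.        ]])}
```

View pics/scene0.png

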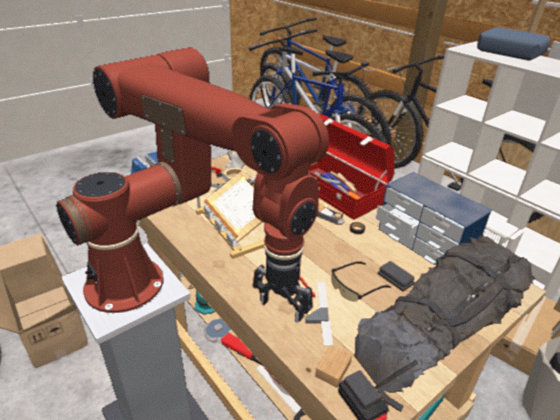

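View pics/side0.png

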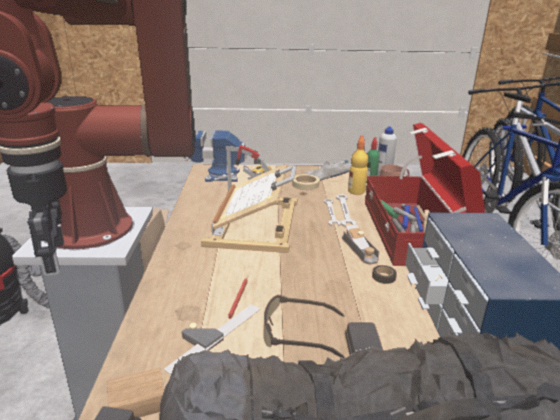

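View pics/wrist0.png

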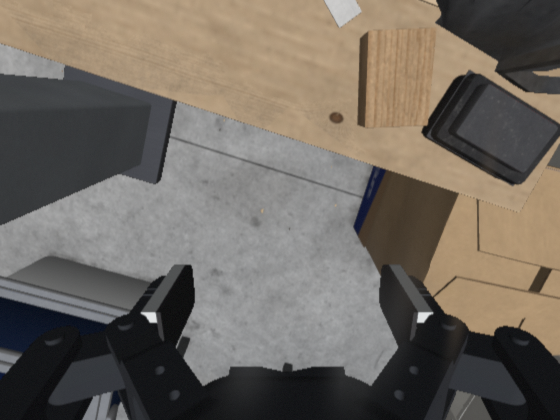

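Side view: the stand is around (250,215), with the base's near corners at about (205,243) and (290,248). The block plane is at (360,245), the pencil at (238,297) and the square at (215,335). I'll zoom in.

```bash
python3 - <<'E'
import cv2
a=cv2.imread('pics/side0.png')[130:260,190:320]; cv2.imwrite('pics/sz.png',cv2.resize(a,None,fx=4.6,fy=4.6,interpolation=cv2.INTER_CUBIC))
a=cv2.imread('pics/scene0.png')[150:270,180:380]; cv2.imwrite('pics/cz.png',cv2.resize(a,None,fx=4,fy=4,interpolation=cv2.INTER_CUBIC))
E
```

```text
(no output)
```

View pics/sz.png

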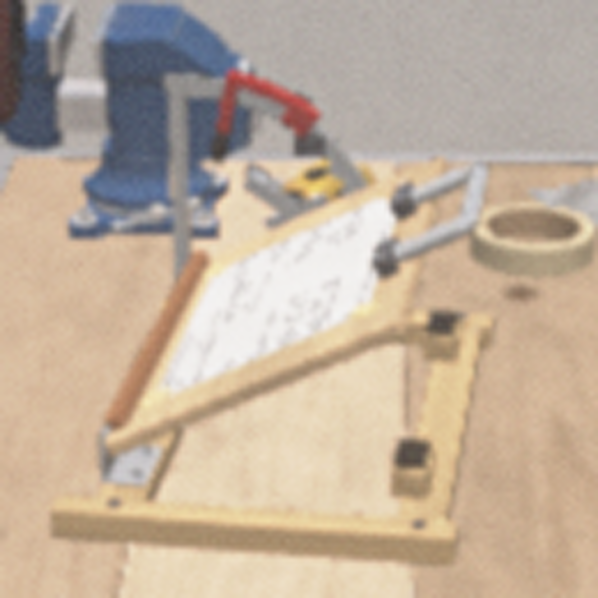

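View pics/cz.png

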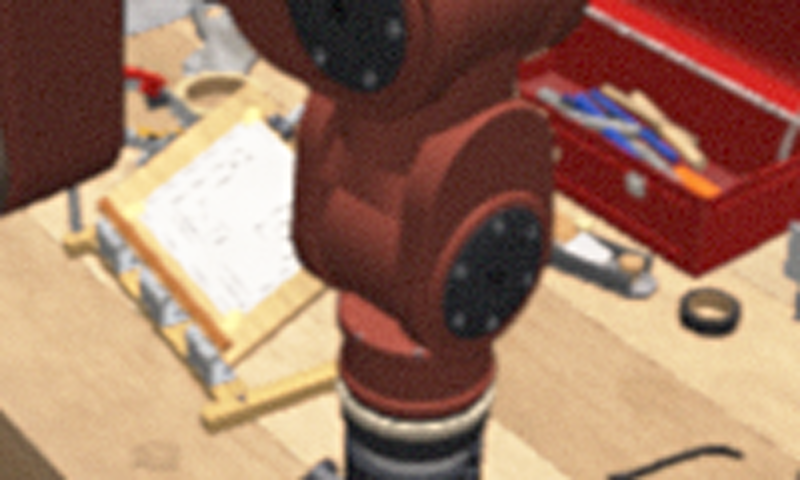

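```bash
cat > h.py <<'E'
import numpy as np, cv2
from scipy.optimize import least_squares
def proj(cal,P):
    P=np.atleast_2d(P); T=cal['world_to_cam']; K=cal['intrinsics']
    c=P@T[:3,:3].T+T[:3,3]; c=c*[1,-1,-1]
    u=c@K.T; return u[:,:2]/u[:,2:]
def Rz(a): return np.array([[np.cos(a),-np.sin(a),0],[np.sin(a),np.cos(a),0],[0,0,1]])
def Ry(a): # board raise: x goes up
    return np.array([[np.cos(a),0,-np.sin(a)],[0,1,0],[np.sin(a),0,np.cos(a)]])
def world(p,L):  # p=x,y,yaw,theta ; L board-local
    return np.array([p[0],p[1],.05])+(np.atleast_2d(L)@Ry(p[3]).T)@Rz(p[2]).T
E
python3 - <<'E'
from h import *
from bench import vision
c=vision.calibration('side')
L=np.array([[.245,-.044,.012],[.245,.044,.012],[.205,-.145,0],[.005,-.145,0]])
px=np.array([[472,222],[480,170],[405,322],[108,438]])/4.6+[190,130]
for th0 in (.35,.6):
  r=least_squares(lambda p:(proj(c,world(p,L))-px).ravel(),[.5,.3,0,th0])
  print(r.x,np.degrees(r.x[2:]),r.fun.round(1),world(r.x,[[.245,0,.012]]))
E
```

```text
[ 0.39324356  0.07137366 -0.11605888  0.45198308] [-6.64968386 25.89672262] [-0.3 -0.5  0.1  0.3 -0.   0.4  0.3 -0.1] [[0.60695291 0.04645882 0.16779882]]
[ 0.39324356  0.07137366 -0.11605888  0.45198308] [-6.64968385 25.89672263] [-0.3 -0.5  0.1  0.3 -0.   0.4  0.3 -0.1] [[0.60695291 0.04645882 0.16779882]]
```

```bash
python3 - <<'E'
from h import *
from bench import ctrl,vision
p=[0.393,0.0714,-0.116,0.452]
def ori(tilt=0): # tool x down, tilted so that tool leans toward... 
    x=Rz(p[2])@np.array([np.sin(tilt),0,-np.cos(tilt)]); y=Rz(p[2])@np.array([np.cos(tilt),0,np.sin(tilt)])
    return np.column_stack([x,y,np.cross(x,y)])
R=ori()
for th in (0,12,28,45,60,70):
    h=world([*p[:3],np.radians(th)],[[.245,0,.012]])[0]
    for t in (-.4,0,.4):
        q=ctrl.ik(h+ori(t)[:,0]*.019,ori(t)); print(th,t,h.round(3),None if q is None else np.round(q,2))
h=world(p,[[.245,0,.012]])[0]
print(ctrl.ik(h+[0,0,.2],R))
c=vision.calibration('wrist'); T=c['world_to_cam']; cp=-T[:3,:3].T@T[:3,3]; s=ctrl.sense()
print('cam in tool',s['eef_rot'].T@(cp-s['ee_pos']))
ctrl.reach(h+[-0.02,0,.2],R)
s=ctrl.sense();print(s['t'],s['ee_pos'],s['contact_force'])
im=vision.snapshot('wrist');cv2.imwrite('pics/w1.png',im[:,:,::-1])
im=vision.snapshot('side');cv2.imwrite('pics/s1.png',im[:,:,::-1])
np.save('w1.npy',vision.calibration('wrist'),allow_pickle=True)
E
```

```text
0 -0.4 [0.636 0.043 0.062] [-0.13  0.8   0.58  1.75 -0.01  1.55]
0 0 [0.636 0.043 0.062] [-0.14  0.27 -0.06  1.24  0.    1.55]
0 0.4 [0.636 0.043 0.062] [-0.14 -0.19 -0.6   0.76  0.01  1.55]
12 -0.4 [0.629 0.044 0.113] [-0.13  0.75  0.6   1.82 -0.01  1.55]
12 0 [0.629 0.044 0.113] [-0.14  0.21 -0.03  1.32  0.    1.55]
12 0.4 [0.629 0.044 0.113] [-0.14 -0.26 -0.56  0.87  0.01  1.55]
28 -0.4 [0.602 0.047 0.176] [-0.13  0.65  0.56  1.89 -0.01  1.55]
28 0 [0.602 0.047 0.176] [-0.14  0.11 -0.03  1.43  0.    1.55]
28 0.4 [0.602 0.047 0.176] [-0.14 -0.38 -0.54  1.01  0.01  1.55]
45 -0.4 [0.557 0.052 0.232] [-0.14  0.49  0.45  1.94 -0.01  1.55]
45 0 [0.557 0.052 0.232] [-0.14 -0.02 -0.07  1.53  0.    1.55]
45 0.4 [0.557 0.052 0.232] [-0.15 -0.54 -0.56  1.15  0.01  1.54]
60 -0.4 [0.504 0.058 0.268] [-0.14  0.32  0.31  1.96 -0.01  1.55]
60 0 [0.504 0.058 0.268] [-0.14 -0.17 -0.14  1.6   0.    1.54]
60 0.4 [0.504 0.058 0.268] [-0.15 -0.7  -0.59  1.28  0.01  1.54]
70 -0.4 [0.465 0.063 0.284] [-0.14  0.2   0.2   1.97 -0.01  1.55]
70 0 [0.465 0.063 0.284] [-0.15 -0.28 -0.21  1.65  0.    1.54]
70 0.4 [0.465 0.063 0.284] [-0.15 -0.82 -0.63  1.36  0.02  1.54]
[-0.13814086  0.22095911  0.47923225  1.82906947  0.          1.54865547]
cam in tool [-1.42394039e-01 -2.35788929e-06 -7.91450741e-02]
2.8 [0.58675089 0.04571245 0.36753246] [0.36825348 0.3713142  0.27269746]
```

View pics/w1.png

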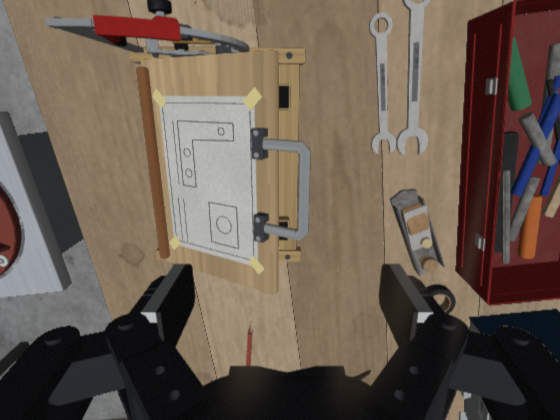

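View pics/s1.png

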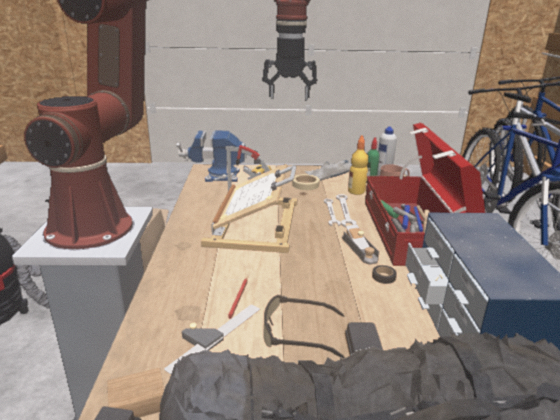

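Wrist view: the bar runs from about (305,147) to (305,237). The board's far corners are at (278,52) and (278,292). I'll do a joint refit with the side view.

```bash
python3 - <<'E'
from h import *
from bench import vision
c=vision.calibration('side'); w=np.load('w1.npy',allow_pickle=True).item()
L=np.array([[.245,-.046,.012],[.245,.046,.012],[.205,-.145,0],[.005,-.145,0]])
px=np.array([[472,222],[480,170],[405,322],[108,438]])/4.6+[190,130]
Lw=np.array([[.245,-.046,.012],[.245,.046,.012],[.205,-.145,0.006],[.205,.145,0.006]])
pw=np.array([[305,236],[305,147],[278,292],[278,52]])
print(proj(w,world([0.393,0.0714,-0.116,0.452],Lw)).round(0))
f=lambda p:np.r_[(proj(c,world(p,L))-px).ravel(),(proj(w,world(p,Lw))-pw).ravel()]
r=least_squares(f,[.4,.1,0,.45]); print(r.x,np.degrees(r.x[2:]),r.fun.round(1),world(r.x,[[.245,0,.012]]))
f2=lambda p:f([*p,np.radians(28)])
r=least_squares(f2,[.4,.1,0]); print(r.x,np.degrees(r.x[2:]),r.fun.round(1),world([*r.x,np.radians(28)],[[.245,0,.012]]))
im=cv2.imread('pics/w1.png')[30:330,120:340]; cv2.imwrite('pics/wz.png',cv2.resize(im,None,fx=2,fy=2,interpolation=cv2.INTER_CUBIC))
E
```

```text
[[304. 213.]
 [306. 130.]
 [276. 280.]
 [273.  28.]]
[ 0.39589325  0.05297351 -0.12652537  0.48110904] [-7.24936952 27.56551735] [-0.5  0.2  0.3  0.5 -0.5  1.6 -0.1  2.9  0.1 -3.9  2.4  3.5 -1.2  3.3
 -1.3 -2.9] [[0.60583651 0.0262677  0.17401462]]
[ 0.39671699  0.05308054 -0.12660892] [-7.25415654] [-0.5 -0.3  0.3 -0.1 -0.5  1.1  0.2  2.8  0.  -3.5  2.4  3.5 -1.2  3.8
 -1.3 -3.3] [[0.60571909 0.0264767  0.1756159 ]]
```

View pics/wz.png

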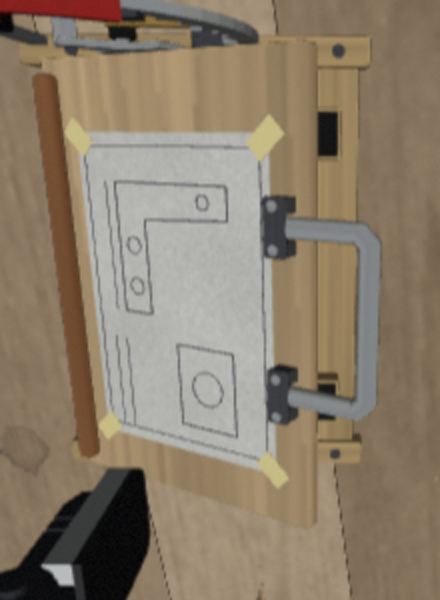

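```bash
python3 - <<'E'
from h import *
from bench import vision
c=vision.calibration('side'); w=np.load('w1.npy',allow_pickle=True).item()
L=np.array([[.245,-.048,.012],[.245,.048,.012],[.205,-.145,0],[.005,-.145,0]])
px=np.array([[472,222],[480,170],[405,322],[108,438]])/4.6+[190,130]
Lw=np.array([[.245,-.049,.012],[.245,.049,.012],[.205,-.145,0.006],[.205,.145,0.006]])
pw=np.array([[303,234.],[306,145.5],[278,293],[278,49]])
f=lambda p:np.r_[(proj(c,world(p,L))-px).ravel(),(proj(w,world(p,Lw))-pw).ravel()]
for ff in (f,lambda p:f(p)[8:], lambda p:f([*p[:3],np.radians(28)])):
  r=least_squares(ff,[.4,.05,-.12,.47]); print(r.x,np.degrees(r.x[2:]),r.fun.round(1),world(r.x,[[.245,0,.012]]))
E
```

```text
[ 0.39593346  0.05504321 -0.12943967  0.4816351 ] [-7.4163469  27.59565831] [-0.7  0.3  0.3  0.1 -0.7  1.3 -0.1  2.5  1.7 -0.6  1.4  0.7 -1.7  1.4
 -1.2 -1.6] [[0.60573328 0.0277341  0.17412594]]
[ 0.39422229  0.05447781 -0.12909598  0.46736775] [-7.39665474 26.77819939] [ 1.6 -1.1  1.3  1.  -1.8  0.7 -1.4 -0.4] [[0.60576628 0.02701561 0.17109487]]
[ 0.39670007  0.05513452 -0.12952234  0.47      ] [-7.42108372 26.92901637] [-0.7 -0.2  0.3 -0.4 -0.7  0.8  0.1  2.5  1.6 -0.2  1.4  0.7 -1.7  1.8
 -1.2 -2. ] [[0.60791551 0.02762339 0.17165596]]
```

The poses agree: the board is in the third notch (28°), the hinge is near (0.396, 0.055) with yaw −7.4°, and the handle is near (0.606, 0.0275, 0.175). Next I approach and grasp.

```bash
cat >> h.py <<'E'
P=[0.396,0.055,-0.1293]
A0=np.arctan2(.012,.245); RAD=np.hypot(.012,.245)
def hpos(deg,dr=0):
    a=np.radians(deg)+A0
    return np.array([P[0],P[1],.05])+Rz(P[2])@np.array([(RAD+dr)*np.cos(a),0,(RAD+dr)*np.sin(a)])
x_=np.array([0,0,-1.]); y_=Rz(P[2])@np.array([1,0,0.])
R=np.column_stack([x_,y_,np.cross(x_,y_)])
G=np.array([0,0,-.019])
def info(s):
    g=s['ee_pos']-G-np.array([P[0],P[1],.05]); l=Rz(P[2]).T@g
    a=np.arctan2(l[2],l[0]); r=np.hypot(l[0],l[2])
    F=Rz(P[2]).T@s['contact_force']
    ft=-F[0]*np.sin(a)+F[2]*np.cos(a); fr=F[0]*np.cos(a)+F[2]*np.sin(a)
    return np.degrees(a-A0),r-RAD,ft,fr,F[1]
def show(ctrl,m=''):
    s=ctrl.sense();i=info(s);print(m,'t%.1f ang%.2f dr%.4f Ft%.1f Fr%.1f Fy%.1f w%.3f'%(s['t'],*i,s['width']));return i
E
python3 - <<'E'
from h import *
from bench import ctrl,vision
h=np.array([.606,.0275,.175])
ctrl.move_gripper(.4)
ctrl.reach(h+[0,0,.06],R)
s=ctrl.sense();print(s['t'],s['contact_force'])
cv2.imwrite('pics/w2.png',vision.snapshot('wrist')[:,:,::-1])
a=vision.snapshot('side')[100:260,190:340,::-1]; cv2.imwrite('pics/s2.png',cv2.resize(a,None,fx=3.7,fy=3.7,interpolation=cv2.INTER_CUBIC))
E
```

```text
4.05 [-0.62016374  0.77514176  1.86145189]
```

View pics/w2.png

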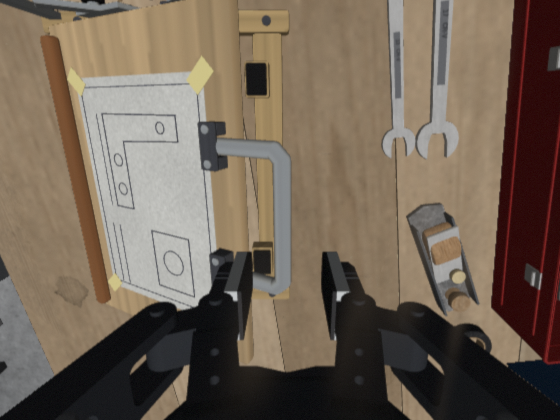

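View pics/s2.png

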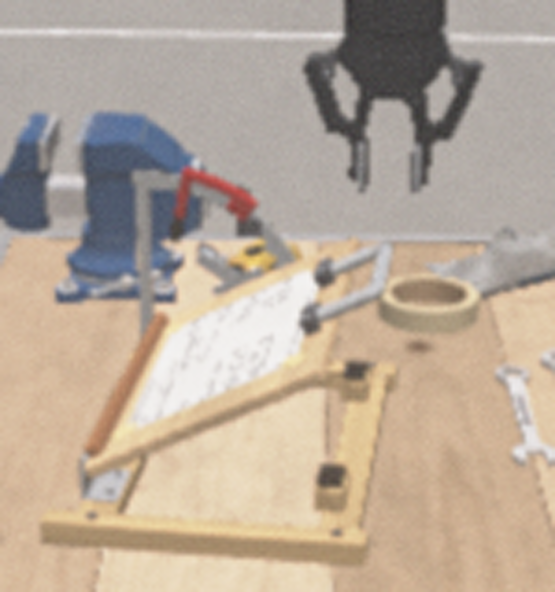

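```bash
python3 - <<'E'
from h import *
from bench import ctrl,vision
w=vision.calibration('wrist')
T=w['world_to_cam'];K=w['intrinsics']
cp=-T[:3,:3].T@T[:3,3]
for z in (.172,.175):
  o=[]
  for px in [(283,147),(281,287),(206,130)]:
    d=np.linalg.inv(K)@[*px,1]; d=T[:3,:3].T@(d*[1,-1,-1]); o.append(cp+d*(z-cp[2])/d[2])
  o=np.array(o);print(z,o.round(4),(o[0]+o[1])[:2]/2,np.linalg.norm(o[0]-o[1]),np.degrees(np.arctan2(o[0,1]-o[1,1],o[0,0]-o[1,0])))
E
```

```text
0.172 [[ 0.6115  0.0775  0.172 ]
 [ 0.5963 -0.0248  0.172 ]
 [ 0.5646  0.0945  0.172 ]] [0.60392641 0.02635533] 0.10349876329434571 81.56365817492485
0.175 [[ 0.6116  0.078   0.175 ]
 [ 0.5966 -0.023   0.175 ]
 [ 0.5653  0.0946  0.175 ]] [0.60411023 0.02750263] 0.10200966345467628 81.56365817492485
```

```bash
python3 - <<'E'
from h import *
from bench import ctrl,vision
h=np.array([.604,.0273,.176])
ctrl.move_linear(h+[0,0,.06]+G,R,rate=.1)
s0=ctrl.sense()
print(ctrl.move_linear(h+G,R,rate=.08,until_force=5))
show(ctrl)
ctrl.move_gripper(.0,30)
show(ctrl)
cv2.imwrite('pics/w3.png',vision.snapshot('wrist')[:,:,::-1])
E
```

```text
False
 t5.4 ang28.26 dr-0.0000 Ft-0.1 Fr0.4 Fy-0.3 w0.397
 t5.7 ang28.27 dr-0.0009 Ft3.9 Fr-3.9 Fy-0.6 w0.128
```

View pics/w3.png

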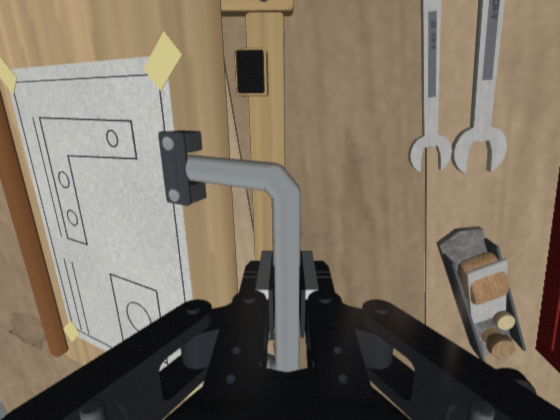

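The bar is gripped (width 0.128, fingers centred on it in the image). Raising in small arc steps, trimming the radius from the radial force.

```bash
cat >> h.py <<'E'
def arc(ctrl,a0,a1,step,rate,dr,uf=10,lim=None,v=True,gain=1.2e-4):
    """step from commanded a0 to a1; returns (hit,a,dr)"""
    n=max(1,int(np.ceil(abs(a1-a0)/step)))
    for a in np.linspace(a0,a1,n+1)[1:]:
        hit=ctrl.move_linear(hpos(a,dr)+G+np.array([0,0,0]),R,rate=rate,until_force=uf)
        s=ctrl.sense();i=info(s)
        if v: print('cmd%.1f dr%.4f t%.1f ang%.2f Ft%.1f Fr%.1f Fy%.1f w%.3f %s'%(a,dr,s['t'],i[0],i[2],i[3],i[4],s['width'],hit))
        if hit or (lim is not None and lim(i)): return True,a,dr
        dr+=np.clip(gain*i[3],-.0015,.0015)
    return False,a1,dr
E
python3 - <<'E'
from h import *
from bench import ctrl
s=ctrl.sense(); l=s['ee_pos']-G-hpos(28.2); print(l)
# keep lateral offset along the bar
i=info(s)
print(arc(ctrl,28.2,50,2,.06,i[1],uf=12,lim=lambda i:abs(i[2])>14 or abs(i[3])>18))
E
```

```text
[-0.00096729 -0.00051209 -0.00024299]
cmd30.2 dr-0.0009 t6.0 ang30.19 Ft-3.3 Fr-2.0 Fy-5.3 w0.124 False
cmd32.2 dr-0.0011 t6.3 ang32.17 Ft-2.9 Fr-0.1 Fy-5.2 w0.125 False
cmd34.1 dr-0.0012 t6.6 ang34.14 Ft-3.9 Fr1.0 Fy-5.6 w0.126 False
cmd36.1 dr-0.0010 t6.9 ang36.13 Ft-3.5 Fr0.3 Fy-5.7 w0.128 False
cmd38.1 dr-0.0010 t7.2 ang38.11 Ft-3.1 Fr1.5 Fy-5.4 w0.126 False
cmd40.1 dr-0.0008 t7.5 ang40.07 Ft-3.6 Fr1.6 Fy-5.2 w0.130 False
cmd42.1 dr-0.0006 t7.8 ang42.03 Ft-4.1 Fr1.9 Fy-5.7 w0.123 False
cmd44.1 dr-0.0004 t8.1 ang44.01 Ft-2.9 Fr2.3 Fy-6.0 w0.127 False
cmd46.0 dr-0.0001 t8.4 ang45.99 Ft-3.5 Fr1.4 Fy-6.2 w0.128 False
cmd48.0 dr0.0000 t8.7 ang47.96 Ft-2.5 Fr1.9 Fy-6.1 w0.130 False
cmd50.0 dr0.0003 t9.0 ang49.92 Ft-3.5 Fr2.7 Fy-7.8 w0.123 False
(False, 50, np.float64(0.0005943768212536269))
```

```bash
python3 - <<'E'
from h import *
from bench import ctrl
print(arc(ctrl,50,70.5,1,.03,.0006,uf=7,lim=lambda i:i[2]<-10 or abs(i[3])>15))
show(ctrl)
E
```

```text
cmd51.0 dr0.0006 t9.3 ang50.88 Ft-3.7 Fr1.4 Fy-7.3 w0.129 False
cmd52.0 dr0.0008 t9.6 ang51.83 Ft-4.6 Fr1.4 Fy-7.1 w0.127 False
cmd52.9 dr0.0009 t9.8 ang52.82 Ft-3.3 Fr1.9 Fy-6.6 w0.128 False
cmd53.9 dr0.0012 t10.1 ang53.80 Ft-3.1 Fr1.4 Fy-6.7 w0.124 False
cmd54.9 dr0.0013 t10.4 ang54.76 Ft-3.4 Fr1.3 Fy-6.9 w0.125 False
cmd55.9 dr0.0015 t10.7 ang55.74 Ft-3.5 Fr0.8 Fy-7.6 w0.124 False
cmd56.8 dr0.0016 t11.0 ang56.71 Ft-3.3 Fr2.1 Fy-7.3 w0.130 False
cmd57.8 dr0.0018 t11.3 ang57.70 Ft-2.9 Fr1.5 Fy-7.5 w0.129 False
cmd58.8 dr0.0020 t11.6 ang58.67 Ft-2.7 Fr1.1 Fy-7.2 w0.125 False
cmd59.8 dr0.0022 t11.9 ang59.64 Ft-2.1 Fr2.0 Fy-7.3 w0.121 False
cmd60.7 dr0.0024 t12.2 ang60.62 Ft-2.1 Fr1.2 Fy-7.8 w0.126 False
cmd61.7 dr0.0025 t12.5 ang61.57 Ft-3.0 Fr2.8 Fy-8.0 w0.124 False
cmd62.7 dr0.0029 t12.7 ang62.04 Ft-9.7 Fr-0.6 Fy-0.3 w0.125 True
(True, np.float64(62.69047619047619), np.float64(0.0028692421830712423))
 t12.7 ang62.04 dr0.0041 Ft-9.7 Fr-0.6 Fy-0.3 w0.125
```

```bash
python3 - <<'E'
from h import *
from bench import ctrl
print(ctrl.move_linear(hpos(62.3,.004)+G,R,rate=.02,until_force=5)); show(ctrl,'confirm')
print(arc(ctrl,62,30,2,.06,.0035,uf=10,lim=lambda i:i[2]>7 or abs(i[3])>15))
show(ctrl)
E
```

```text
False
confirm t12.9 ang62.03 dr0.0041 Ft-9.7 Fr-4.5 Fy-7.6 w0.124
cmd60.0 dr0.0035 t13.2 ang59.89 Ft-2.4 Fr-1.4 Fy-8.3 w0.122 False
cmd58.0 dr0.0033 t13.5 ang57.91 Ft-2.2 Fr-1.7 Fy-7.2 w0.128 False
cmd56.0 dr0.0031 t13.8 ang55.92 Ft-1.2 Fr-2.8 Fy-7.5 w0.128 False
cmd54.0 dr0.0028 t14.1 ang53.91 Ft-1.8 Fr-1.3 Fy-6.9 w0.125 False
cmd52.0 dr0.0026 t14.4 ang51.90 Ft-1.9 Fr-0.9 Fy-7.0 w0.126 False
cmd50.0 dr0.0025 t14.7 ang49.91 Ft-2.2 Fr-1.3 Fy-6.6 w0.124 False
cmd48.0 dr0.0024 t15.0 ang47.92 Ft-2.0 Fr-0.8 Fy-4.7 w0.124 False
cmd46.0 dr0.0023 t15.3 ang45.93 Ft-2.6 Fr-1.6 Fy-5.6 w0.122 False
cmd44.0 dr0.0021 t15.6 ang43.96 Ft-2.6 Fr-1.1 Fy-4.6 w0.124 False
cmd42.0 dr0.0019 t15.9 ang41.97 Ft-1.7 Fr-1.4 Fy-5.0 w0.126 False
cmd40.0 dr0.0018 t16.2 ang39.99 Ft-3.0 Fr-0.9 Fy-4.6 w0.125 False
cmd38.0 dr0.0017 t16.4 ang38.00 Ft-2.9 Fr-1.2 Fy-4.8 w0.124 False
cmd36.0 dr0.0015 t16.7 ang36.01 Ft-1.9 Fr-1.6 Fy-5.1 w0.129 False
cmd34.0 dr0.0013 t17.0 ang34.02 Ft-2.3 Fr-2.1 Fy-5.1 w0.130 False
cmd32.0 dr0.0011 t17.3 ang32.02 Ft-2.5 Fr-0.9 Fy-4.8 w0.123 False
cmd30.0 dr0.0010 t17.6 ang30.01 Ft-2.5 Fr-2.1 Fy-4.1 w0.126 False
(False, 30, np.float64(0.0007273880480643248))
 t17.6 ang30.01 dr0.0009 Ft-2.5 Fr-2.1 Fy-4.1 w0.126
```

```bash
python3 - <<'E'
from h import *
from bench import ctrl
h,a,dr=arc(ctrl,30,8,2,.06,.0007,uf=10,lim=lambda i:i[2]>7 or abs(i[3])>15,v=False)
show(ctrl)
if not h: print(arc(ctrl,8,-1.5,.8,.03,dr,uf=7,lim=lambda i:i[2]>5 or abs(i[3])>15))
show(ctrl)
E
```

```text
t20.8 ang8.06 dr-0.0013 Ft-3.6 Fr-2.4 Fy2.7 w0.124
cmd7.2 dr-0.0016 t21.1 ang7.29 Ft-2.3 Fr-2.4 Fy3.5 w0.125 False
cmd6.4 dr-0.0019 t21.4 ang6.44 Ft-2.5 Fr0.8 Fy3.7 w0.123 False
cmd5.6 dr-0.0018 t21.6 ang5.59 Ft-2.6 Fr0.4 Fy3.7 w0.124 False
cmd4.8 dr-0.0017 t21.9 ang4.78 Ft-3.2 Fr-0.1 Fy4.4 w0.126 False
cmd4.0 dr-0.0017 t22.1 ang3.97 Ft-2.8 Fr-0.8 Fy4.9 w0.125 False
cmd3.2 dr-0.0018 t22.4 ang3.19 Ft-3.0 Fr-1.1 Fy3.9 w0.128 False
cmd2.5 dr-0.0020 t22.6 ang2.40 Ft-3.1 Fr-0.7 Fy3.9 w0.126 False
cmd1.7 dr-0.0021 t22.9 ang1.71 Ft5.5 Fr-0.3 Fy-0.1 w0.126 True
(True, np.float64(1.666666666666667), np.float64(-0.002060731330425219))
 t22.9 ang1.71 dr-0.0020 Ft5.5 Fr-0.3 Fy-0.1 w0.126
```

```bash
python3 - <<'E'
from h import *
from bench import ctrl,vision
for a in (1.5,1.3,1.1):
    hit=ctrl.move_linear(hpos(a,-.002)+G,R,rate=.02,until_force=6); i=show(ctrl,str((a,hit)))
    if hit or i[2]>10: break
ctrl.sleep(.15); show(ctrl)
cv2.imwrite('pics/w4.png',vision.snapshot('wrist')[:,:,::-1])
a=vision.snapshot('side')[100:260,190:340,::-1]; cv2.imwrite('pics/s4.png',cv2.resize(a,None,fx=3.7,fy=3.7,interpolation=cv2.INTER_CUBIC))
E
```

```text
(1.5, False) t23.1 ang1.71 dr-0.0020 Ft6.1 Fr-5.4 Fy3.8 w0.124
(1.3, False) t23.4 ang1.69 dr-0.0020 Ft12.8 Fr-6.9 Fy2.8 w0.126
 t23.5 ang1.69 dr-0.0020 Ft12.9 Fr-8.1 Fy2.5 w0.128
```

View pics/s4.png

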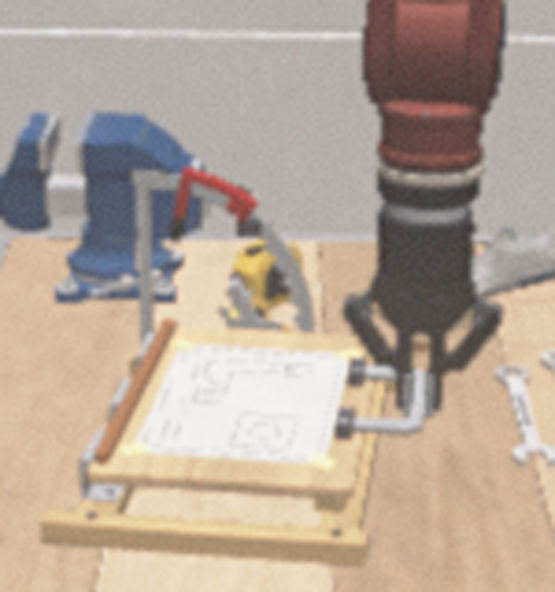

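View pics/w4.png

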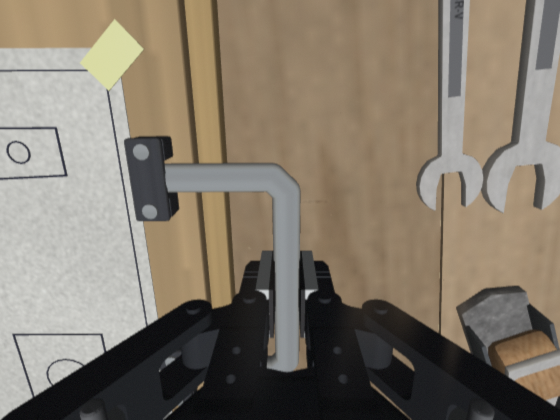

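```bash
python3 - <<'E'
from h import *
from bench import ctrl,vision
s=ctrl.sense();print(s['ee_pos'],s['eef_rot'].round(3).tolist())
c=vision.calibration('side');w=vision.calibration('wrist')
L=np.array([[.205,-.145,.006],[.205,-.145,-.006],[.005,-.145,.006],[.005,-.145,-.006],[.245,-.05,.012]])
for th in (0,1.7,28):
    print(th,((proj(c,world([*P,np.radians(th)],L))-[190,100])*3.7).round(0).tolist())
    print('w',proj(w,world([*P,np.radians(th)],[[.245,.05,.012],[.245,0,.012],[.205,0,.006]])).round(0).tolist())
import cv2
a=cv2.imread('pics/s4.png')[280:520,60:480]; cv2.imwrite('pics/s4z.png',cv2.resize(a,None,fx=1.9,fy=1.9,interpolation=cv2.INTER_CUBIC))
E
```

```text
[0.63654634 0.02369463 0.05006843] [[0.0, 0.992, -0.129], [-0.0, -0.129, -0.992], [-1.0, 0.0, 0.0]]
0 [[352.0, 487.0], [352.0, 501.0], [87.0, 468.0], [88.0, 483.0], [415.0, 427.0]]
w [[292.0, 174.0], [292.0, 280.0], [208.0, 273.0]]
1.7 [[352.0, 479.0], [352.0, 494.0], [87.0, 468.0], [88.0, 482.0], [415.0, 419.0]]
w [[292.0, 178.0], [291.0, 289.0], [205.0, 280.0]]
28 [[318.0, 366.0], [326.0, 380.0], [82.0, 466.0], [90.0, 479.0], [376.0, 290.0]]
w [[-123.0, 494.0], [33.0, 761.0], [-40.0, 522.0]]
```

View pics/s4z.png

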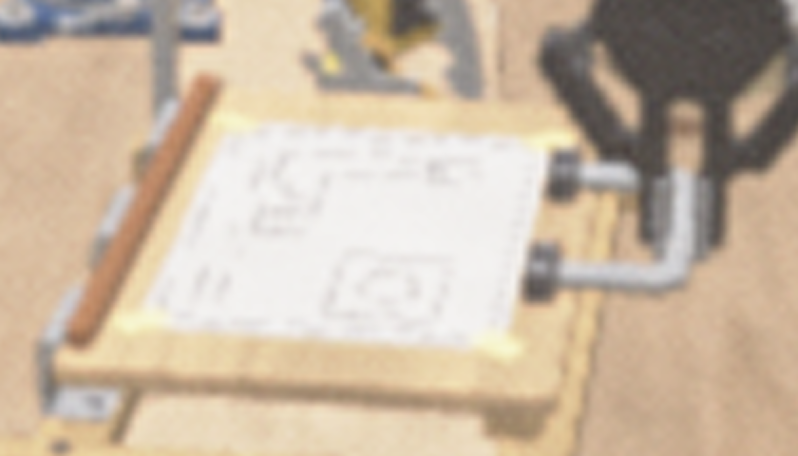

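```bash
python3 - <<'E'
import cv2,numpy as np
for n in ('w3','w4'):
    g=cv2.GaussianBlur(cv2.cvtColor(cv2.imread(f'pics/{n}.png'),cv2.COLOR_BGR2Lab).astype(np.float32)[:,:,2],(0,0),.8)
    for r0,r1 in ((205,225),(225,245)):
        p=g[r0:r1,255:320].mean(0); lo=p[25:38].mean(); l=p[3:10].mean(); r=p[55:62].mean()
        xs=np.arange(len(p))
        i=max(k for k in range(8,33) if p[k]>(lo+l)/2); a=i+(p[i]-(lo+l)/2)/(p[i]-p[i+1])
        j=min(k for k in range(33,60) if p[k]>(lo+r)/2); b=j-1+(p[j-1]-(lo+r)/2)/(p[j-1]-p[j])
        print(n,r0,255+a,255+b,b-a)
E
```

```text
w3 205 271.71402 300.1104 28.396385
w3 225 272.13187 299.9304 27.798525
w4 205 272.274 299.52484 27.250875
w4 225 272.67258 299.41995 26.747381
```

The bar looks 4% narrower in the wrist image than at the first grasp. That means it crept about 6 mm towards the fingertips, so the 1.7° reading is really about 0.1°: the board is flat, and the firm 13 N stop fits that. Now I re-seat the grip while the board lies on its pads.

```bash
python3 - <<'E'
from h import *
from bench import ctrl,vision
ctrl.move_linear(hpos(1.75,-.002)+G,R,rate=.03); show(ctrl)
ctrl.move_gripper(.4,40); show(ctrl)
e=ctrl.sense()['ee_pos']
t=e.copy(); t[2]=hpos(0)[2]-.019
print(ctrl.move_linear(t,R,rate=.03,until_force=5)); show(ctrl)
ctrl.move_gripper(0,45); i=show(ctrl)
cv2.imwrite('pics/w5.png',vision.snapshot('wrist')[:,:,::-1])
E
```

```text
t23.9 ang1.72 dr-0.0020 Ft0.9 Fr-1.9 Fy3.0 w0.127
 t24.2 ang1.78 dr-0.0017 Ft0.1 Fr-0.5 Fy-0.4 w0.401
False
 t24.6 ang-0.08 dr-0.0025 Ft0.1 Fr0.5 Fy0.1 w0.401
 t24.9 ang0.08 dr-0.0024 Ft3.6 Fr-5.0 Fy0.1 w0.120
```

View pics/w5.png

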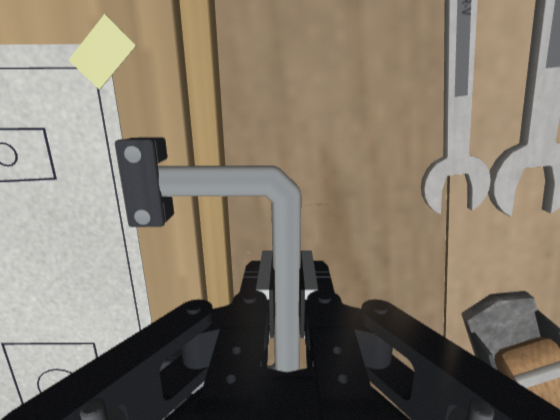

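The bar is seated again. Raising to about 26° (between the second notch's drop-in at 22.5° and the third's at 30.5°), then easing down.

```bash
python3 - <<'E'
from h import *
from bench import ctrl,vision
h,a,dr=arc(ctrl,0,26,2,.06,-.003,uf=12,lim=lambda i:abs(i[2])>14 or abs(i[3])>18)
if not h:
    ctrl.sleep(.2); cv2.imwrite('pics/w6.png',vision.snapshot('wrist')[:,:,::-1])
    print(arc(ctrl,26,17.5,.6,.025,dr,uf=6,lim=lambda i:i[2]>4 or abs(i[3])>15))
show(ctrl)
E
```

```text
cmd2.0 dr-0.0030 t25.2 ang1.66 Ft-4.4 Fr2.5 Fy0.2 w0.122 True
 t25.2 ang1.66 dr-0.0025 Ft-4.4 Fr2.5 Fy0.2 w0.122
```

```bash
python3 - <<'E'
from h import *
from bench import ctrl,vision
h,a,dr=arc(ctrl,1.66,26,2,.06,-.0027,uf=12,lim=lambda i:abs(i[2])>14 or abs(i[3])>18)
if not h:
    ctrl.sleep(.2); cv2.imwrite('pics/w6.png',vision.snapshot('wrist')[:,:,::-1])
    print(arc(ctrl,26,17.5,.6,.025,dr,uf=6,lim=lambda i:i[2]>4 or abs(i[3])>15))
show(ctrl)
E
```

```text
cmd3.5 dr-0.0027 t25.5 ang3.38 Ft-5.2 Fr2.8 Fy-2.3 w0.123 False
cmd5.4 dr-0.0024 t25.8 ang5.28 Ft-5.0 Fr3.3 Fy-3.3 w0.119 False
cmd7.3 dr-0.0020 t26.1 ang7.17 Ft-4.1 Fr1.1 Fy-3.3 w0.122 False
cmd9.1 dr-0.0018 t26.4 ang9.04 Ft-5.3 Fr0.0 Fy-4.3 w0.117 False
cmd11.0 dr-0.0018 t26.6 ang10.95 Ft-5.0 Fr-0.5 Fy-5.5 w0.123 False
cmd12.9 dr-0.0019 t26.9 ang12.85 Ft-3.6 Fr-1.0 Fy-4.4 w0.122 False
cmd14.8 dr-0.0020 t27.2 ang14.74 Ft-4.5 Fr0.7 Fy-5.3 w0.118 False
cmd16.6 dr-0.0019 t27.5 ang16.62 Ft-3.7 Fr0.9 Fy-4.6 w0.121 False
cmd18.5 dr-0.0018 t27.8 ang18.48 Ft-4.1 Fr0.4 Fy-5.9 w0.123 False
cmd20.4 dr-0.0018 t28.1 ang20.36 Ft-4.3 Fr0.5 Fy-5.4 w0.121 False
cmd22.3 dr-0.0017 t28.3 ang22.24 Ft-3.6 Fr0.2 Fy-4.7 w0.124 False
cmd24.1 dr-0.0017 t28.6 ang24.11 Ft-4.7 Fr1.1 Fy-5.2 w0.121 False
cmd26.0 dr-0.0016 t28.9 ang25.99 Ft-4.1 Fr1.5 Fy-5.4 w0.121 False
cmd25.4 dr-0.0014 t29.4 ang25.33 Ft-4.9 Fr0.5 Fy-4.5 w0.119 False
cmd24.9 dr-0.0013 t29.6 ang24.77 Ft-4.3 Fr0.9 Fy-5.3 w0.120 False
cmd24.3 dr-0.0012 t29.9 ang24.20 Ft-3.7 Fr-0.9 Fy-4.1 w0.121 False
cmd23.7 dr-0.0013 t30.1 ang23.64 Ft-4.4 Fr0.1 Fy-5.2 w0.121 False
cmd23.2 dr-0.0013 t30.4 ang23.08 Ft-3.3 Fr0.7 Fy-5.6 w0.120 False
cmd22.6 dr-0.0012 t30.6 ang22.51 Ft-3.5 Fr0.7 Fy-6.2 w0.120 False
cmd22.0 dr-0.0011 t30.9 ang21.94 Ft-3.8 Fr-0.1 Fy-6.2 w0.119 False
cmd21.5 dr-0.0012 t31.1 ang21.37 Ft-3.0 Fr-0.5 Fy-5.8 w0.119 False
cmd20.9 dr-0.0012 t31.4 ang20.82 Ft-3.1 Fr-0.4 Fy-5.5 w0.123 False
cmd20.3 dr-0.0013 t31.6 ang20.40 Ft2.3 Fr-0.3 Fy-4.1 w0.120 False
cmd19.8 dr-0.0013 t31.9 ang20.01 Ft8.7 Fr-2.5 Fy-5.8 w0.120 False
(True, np.float64(19.766666666666666), np.float64(-0.0013065383008153764))
 t31.9 ang20.01 dr-0.0014 Ft8.7 Fr-2.5 Fy-5.8 w0.120
```

The notch caught at about 20.4°. I'll unload, release, retreat and check.

```bash
python3 - <<'E'
from h import *
from bench import ctrl,vision
ctrl.move_linear(hpos(20.35,-.0013)+G,R,rate=.02); show(ctrl)
ctrl.move_gripper(.35); show(ctrl)
e=ctrl.sense()['ee_pos']
print(ctrl.move_linear(e+[0,0,.15],R,rate=.1,until_force=6)); show(ctrl)
c=vision.calibration('wrist'); np.save('w7.npy',c,allow_pickle=True)
cv2.imwrite('pics/w7.png',vision.snapshot('wrist')[:,:,::-1])
a=vision.snapshot('side')[100:260,190:340,::-1]; cv2.imwrite('pics/s7.png',cv2.resize(a,None,fx=3.7,fy=3.7,interpolation=cv2.INTER_CUBIC))
c=vision.calibration('side')
L=np.array([[.205,-.145,.006],[.205,-.145,-.006],[.245,-.05,.012],[.245,.05,.012]])
for th in (12,20,28): print(th,((proj(c,world([*P,np.radians(th)],L))-[190,100])*3.7).round(0).tolist())
E
```

```text
t32.2 ang20.44 dr-0.0014 Ft2.2 Fr-1.2 Fy-4.8 w0.120
 t32.5 ang20.36 dr-0.0013 Ft0.5 Fr1.0 Fy-0.1 w0.351
False
 t34.1 ang44.78 dr0.0869 Ft0.7 Fr-0.1 Fy0.4 w0.350
12 [[346.0, 435.0], [349.0, 449.0], [408.0, 368.0], [416.0, 319.0]]
20 [[335.0, 400.0], [340.0, 414.0], [395.0, 328.0], [404.0, 282.0]]
28 [[318.0, 366.0], [326.0, 380.0], [376.0, 290.0], [387.0, 245.0]]
```

View pics/s7.png

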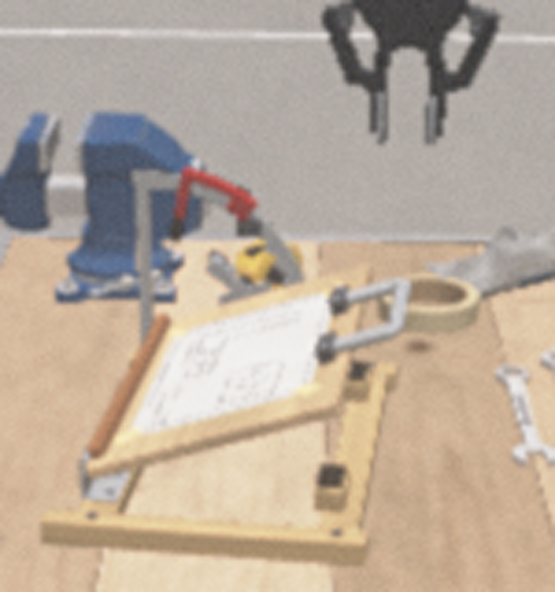

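View pics/w7.png

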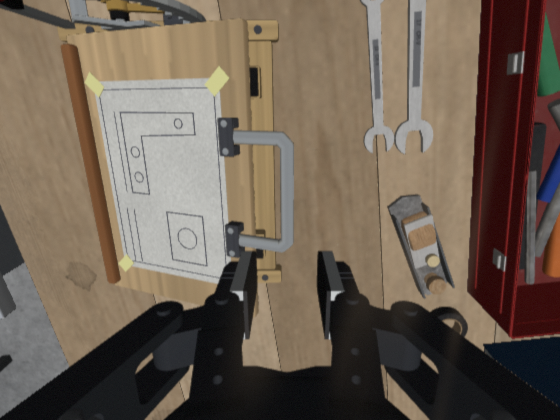

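The board stands free. The bar corners are at about (400,328) and (408,285) in the zoomed side view, against (395,328) and (404,282) predicted for 20°. The bystanders look unmoved, so I'm handing in.

```bash
python3 - <<'E'
from bench import ctrl,ticket
print(ctrl.sense()['t']); ticket.sign_off()
E
```

```text
34.25
the job is handed in; nothing more can be done
```

I raised the board from the third notch (28°) until it met the firm top stop at about 62°, then let it down flat and raised it to the second notch. It rests there by itself, and I handed the job in at 34 s; no verdict was reported.

- **Top stop:** the force along the swing rose to about 10 N, well under the 28 N limit. On the way down nothing caught at the 44° or 36° notches, so the pawl was out.
- **Flat:** the board met a firm stop and I pressed it with about 13 N at the handle. The hand read 1.7° there, above the 1.5° limit. The bar had crept about 6 mm towards the fingertips, which the wrist image showed, so the board was really at about 0.1°. The side image could not settle this either way. I gripped the bar again at the right depth before lifting.
- **Second notch:** I raised it to 26° and eased it down; the pawl took the weight at a reading of about 20.4°, which also shows it had been set again. The highest downward force was about 9 N.
- **After release:** the hand is well clear, the side view agrees with 20° to within about 5 pixels in the 3.7× enlarged picture, and the plane looked unmoved. I did not measure the bystanders' positions, and the pencil and square were outside the last pictures; the arm worked well away from both.

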